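# Stack the spice pots and close them

## Robot

A 6-joint arm with a two-finger parallel gripper is mounted at the origin on a cart in front of the work surface, level with it; the furniture and walls round the work are solid. World frame = base frame: x ahead of the robot, y to its left, z up, the work surface at z = 0. Lengths are in m, angles in degrees, forces in N, time in s.
With the tool pointing down it reaches from about 0.3 to 0.775 m from the base axis. Payload 14.6 kg.
Tool frame: the origin (TCP) lies midway between the tips of the shut fingers; the grasp point (between the pads) lies 19 mm behind it; z points along the fingers, y is the line along which they close (so a half turn about z gives the same grasp; the last joint's range is limited). The gripper opens to 94 mm and grips with 3 to 60 N. Pads are 16 mm wide; open, the fingers measure 119 mm over their backs; the gripper's body (75 mm by 177 mm) begins 78 mm behind the grasp point.
Start: joints at [70.726, 17.183, 87.147, -0, 75.671, -3.816], TCP at [0.147, 0.53, 0.205] pointing down, gripper open.
Joint ranges: [-173.82, 173.82], [-45.26, 126.66], [13.44, 144.39], [-59.66, 239.66], [0, 175.72], [-146.38, 146.38]. Speed limits (degrees/s): [127.2, 127.2, 147.25, 180, 180, 180].

## Interface

Orientations are given as a 3x3 rotation matrix whose columns are the frame's x, y, z axes.
In Python, from cell import observe, camera, camera_model, hand_in gives the robot as it stands.
- The arm moves only by the shell command python3 -m inch 'ROWS' [FORCE]. ROWS is JSON, a list of rows, each a list of 7 numbers: the shift along the world's x, y, z normalised to -1 to 1, where 1 is 0.15 m, then the turn, a rotation vector about the world's x, y, z normalised to -1 to 1, where 1 is 180 degrees, then the opening, from 0 (shut) to 1 (fully open). In form: [[dx, dy, dz, wx, wy, wz, grip], ...]. A call has 1 to 12 rows; each row shifts and turns the commanded pose from where the row before left it; what a row does not reach is not made up. A row lasts 1/8 s, in which the tool goes at most 62.5 mm and 10.7 degrees, less where a joint would pass 70% of its speed; a pose out of reach is approached as far as the arm can. A call with a number of a shift or a turn outside -1 to 1 is refused whole. A call with a gripper value outside its range is refused whole. The fingers move at their own pace and stop on an object; FORCE is the grip in N (left out, the last holds). Time passes only in rows, so rows that do not move let the fingers close. It gives the time, the measured TCP pose, the force, the opening and the grip force at its end, in the units of the state.
- observe(): the state, without advancing time (a new reading comes with each control period).
- camera(name): name is "scene" or "top" or "wrist"; returns the picture (420x560x3 uint8, blue, green, red); there is no depth.
- camera_model(name): a dict with "vfov" (degrees; the focal length in pixels is half the picture's height over the tangent of half this angle, whatever the lens; pixels are square), "cx", "cy" (the principal point, pixels), "view" (4x4, takes a point from world to camera coordinates). Camera axes: x right, y down, z forward; pixel columns grow to the right and rows downward; lengths in m; the calibration is good to about 2 mm. A picture is of the moment at which its call begins: read the wrist's pose just before it. camera_model takes no time and is no camera call; for the wrist camera it gives the pose at the moment of the call.
- hand_in(): hands the job in; it is judged then, once.
The state is a dict: "time_s": time; "joints": joint angles; "joint_vel": joint speeds; "joint_efforts": joint torques, N m; "ee_pos": TCP position; "tool_rot": TCP orientation; "force": force on the tool from outside, world axes, zero at the start; "wrist_torque": the same for the moment, N m; "finger_gap": finger opening in m; "gripper_force": force on a finger pad.
Only numpy, scipy, OpenCV 4.12 (cv2) and the standard library are available. Lean on these libraries where they do the work, as an engineer would, in place of code of your own. Each camera call takes 0.05 s, during which the arm holds its last target. There are 200 camera calls.

## Task

Put the spice tower back together on the round cork coaster: first the terracotta pot in the middle of the coaster, then the blue pot on it, then the green pot, each with its foot fully seated in the mouth of the pot below, and last the dark wooden lid fully home in the green pot. Leave the tower standing upright, and do not shift the yellow pot, the timer, the red-lidded tub or the bar of soap.

Things in the scene. Friction and masses are not known exactly. Their poses are not given: they have to be found in the camera images.
- pot_terracotta_center (a point): orange-brown terracotta round open stacking pot, 60 mm diameter, 50 mm tall: pale foot 8 mm high, 46 mm diameter (3 mm bevel) under a straight body 42 mm high; mouth 52 mm wide, takes another's foot with 3 mm play all round. Fully seated on another pot, its centre is 42 mm above that one's. About 0.16 kg. Point: on the axis, half-way up (25 mm above the underside); z up. Goes at the bottom.
- pot_blue_center (a point): blue round open stacking pot, 60 mm diameter, 50 mm tall: pale foot 8 mm high, 46 mm diameter (3 mm bevel) under a straight body 42 mm high; mouth 52 mm wide, takes another's foot with 3 mm play all round. Fully seated on another pot, its centre is 42 mm above that one's. About 0.16 kg. Point: on the axis, half-way up (25 mm above the underside); z up. Goes second.
- pot_green_center (a point): green round open stacking pot, 60 mm diameter, 50 mm tall: pale foot 8 mm high, 46 mm diameter (3 mm bevel) under a straight body 42 mm high; mouth 52 mm wide, takes another's foot with 3 mm play all round. Fully seated on another pot, its centre is 42 mm above that one's. About 0.16 kg. Point: on the axis, half-way up (25 mm above the underside); z up. Goes third.
- pot_yellow_center (a point): yellow round open stacking pot, 60 mm diameter, 50 mm tall: pale foot 8 mm high, 46 mm diameter (3 mm bevel) under a straight body 42 mm high; mouth 52 mm wide, takes another's foot with 3 mm play all round. Fully seated on another pot, its centre is 42 mm above that one's. About 0.16 kg. Point: on the axis, half-way up (25 mm above the underside); z up. Not part of the job; stays where it is.
- lid_knob (a point): dark wooden lid, 45 mm tall, standing on its plug: plug 8 mm high, 46 mm diameter (3 mm bevel); above it a disc 60 mm diameter, 8 to 15 mm above the underside; on top an upright round knob 22 mm diameter, from 15 to 45 mm. About 0.07 kg. Point: on the axis, middle of the knob, 30 mm above the underside; seated in a pot it is 47 mm above that pot's centre. z up.
- coaster_top (a point): round flat cork coaster, 90 mm diameter, 10 mm thick, lying fixed on the worktop. The point is the centre of its top face, z up.
- kitchen_timer_center (a point): white round wind-up kitchen timer, 65 mm diameter, 54 mm tall, loose; a bystander. The point is its centre, half-way up.
- balm_pot_center (a point): small round tub with a red lid, 58 mm diameter, 50 mm tall, loose; a bystander. The point is its centre, half-way up.
- soap_bar_2_center (a point): pale pink bar of soap, 40x58x22 mm, lying flat, loose; a bystander. The point is its centre, half-way up.

How it is judged:
By the outcome, as a careful person would: the job done as asked, in the order asked, and still so for the second after the job is handed in, with the robot touching nothing.
It also fails if it takes over 115 s, if anything falls off the work surface, if the arm or the gripper's body presses on something with over 40 N, if the wrist force passes 120 N, or if a joint passes its speed limit or range.

## Working session

There is one attempt and no reset: what is moved stays moved. The work goes in short steps, Python scripts to look and compute and a shell command to move; the robot and the scene stay as the last step left them, time stands still between calls to the robot, and variables do not carry over. Pictures are saved under pics/ and viewed, at most 14 in all, crops included, and the job is handed in when it is done.

```bash
mkdir -p pics
python3 - <<'E'
from cell import *
import cv2,numpy as np
for n in("scene","top","wrist"):
    m=camera_model(n);print(n,m["vfov"],m["cx"],m["cy"],{k:v for k,v in m.items() if k not in("vfov","cx","cy","view")});print(np.round(np.array(m["view"]),3).tolist())
    cv2.imwrite(f"pics/{n}0.png",camera(n))
s=observe();print(s["time_s"],s["ee_pos"],s["tool_rot"],s["finger_gap"])
E
```

```text
scene 45.78285780853225 283.78106313279153 208.21807830237898 {}
[[0.782, -0.623, 0.008, -0.357], [-0.455, -0.579, -0.677, 0.256], [0.427, 0.525, -0.736, 1.193], [0.0, 0.0, 0.0, 1.0]]
top 45.072794209152974 279.04311781752557 216.08710200590687 {}
[[-0.097, -0.995, -0.0, 0.04], [-0.974, 0.095, -0.204, 0.447], [0.203, -0.02, -0.979, 1.192], [0.0, 0.0, 0.0, 1.0]]
wrist 64.41027888838462 277.5203312501286 201.55089554107875 {}
[[0.266, 0.964, -0.002, -0.549], [0.935, -0.257, 0.243, -0.027], [0.234, -0.066, -0.97, 0.391], [0.0, 0.0, 0.0, 1.0]]
0.15 [0.14652718 0.52992101 0.20501434] [[-9.63831960e-01  2.66510524e-01 -3.05718305e-04]
 [ 2.66510690e-01  9.63831599e-01 -8.37077802e-04]
 [ 7.15709191e-05 -8.88279535e-04 -9.99999603e-01]] 0.0940964495967765
```

View pics/top0.png

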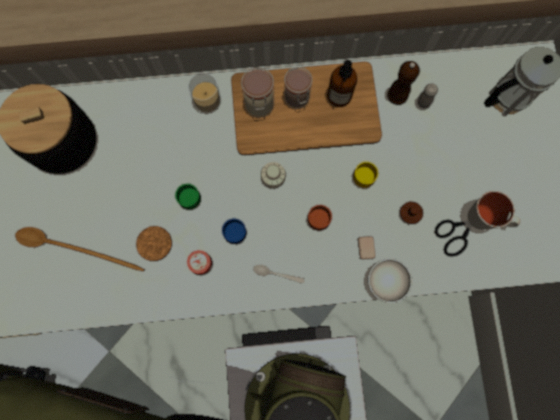

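View pics/scene0.png

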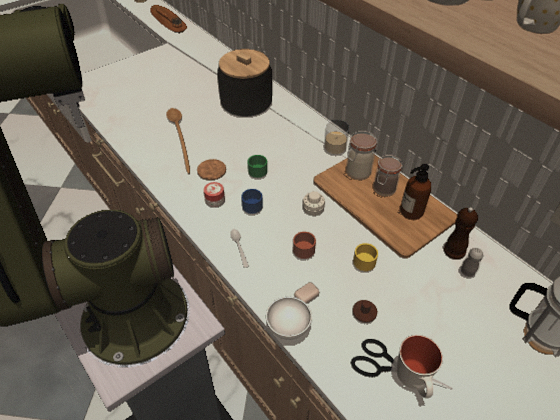

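The top view shows the coaster at (154,243), green (188,196), blue (234,231), terracotta (319,217), yellow (365,175), lid (411,212), red tub (199,262), timer (273,175) and soap (367,247). Next I measure them from both fixed views.

```bash
cat > h.py <<'E'
from cell import *
import cv2,numpy as np
def ray(m,u,v):
    f=210/np.tan(np.radians(m["vfov"]/2));V=np.array(m["view"]);R=V[:3,:3]
    return -R.T@V[:3,3], R.T@np.array([(u-m["cx"])/f,(v-m["cy"])/f,1])
def cast(m,u,v,z):
    c,d=ray(m,u,v);return (c+d*(z-c[2])/d[2])
def proj(m,p):
    f=210/np.tan(np.radians(m["vfov"]/2));V=np.array(m["view"]);q=V[:3,:3]@np.array(p)+V[:3,3]
    return f*q[0]/q[2]+m["cx"],f*q[1]/q[2]+m["cy"]
# hue ranges (OpenCV), min sat, min val
HUE={"green":((50,85),120,30),"blue":((100,125),120,30),"terra":((2,13),130,60),"yellow":((22,35),150,60),"lid":((0,15),60,20),"coaster":((5,20),70,60)}
def blobs(img,name,uv,r):
    (a,b),s,v=HUE[name];h=cv2.cvtColor(img,cv2.COLOR_BGR2HSV)
    k=cv2.inRange(h,(a,s,v),(b,255,255));w=np.zeros_like(k);cv2.circle(w,(int(uv[0]),int(uv[1])),r,255,-1)
    k=cv2.morphologyEx(k&w,cv2.MORPH_CLOSE,np.ones((3,3)))
    cs,_=cv2.findContours(k,cv2.RETR_EXTERNAL,cv2.CHAIN_APPROX_NONE)
    c=max(cs,key=cv2.contourArea);return cv2.convexHull(c)
E
python3 - <<'E'
from h import *
T=cv2.imread("pics/top0.png");S=cv2.imread("pics/scene0.png");mt=camera_model("top");ms=camera_model("scene")
P={"coaster":((154,243),(212,170),.01),"green":((188,196),(257,166),.035),"blue":((234,231),(252,201),.035),"terra":((319,217),(304,245),.035),"yellow":((365,175),(366,257),.035),"lid":((411,212),(365,311),.015)}
for n,(a,b,z) in P.items():
    o=[]
    for I,m,uv in((T,mt,a),(S,ms,b)):
        c=blobs(I,n,uv,24);x,y,w,h=cv2.boundingRect(c);o+=[(x+w/2,y+h/2,w,h),np.round(cast(m,x+w/2-.5,y+h/2-.5,z),3)]
    print(n,*o)
for n,uv,z in(("tub",(199,262),.03),("timer",(273,175),.03),("soap",(367,247),.02)): print(n,np.round(cast(mt,*uv,z),3))
E
```

```text
coaster (154.0, 243.5, 36, 35) [0.419 0.314 0.01 ] (211.5, 176.5, 29, 35) [0.401 0.285 0.01 ]
green (188.0, 197.0, 24, 24) [0.523 0.218 0.035] (259.0, 164.0, 16, 8) [0.532 0.219 0.035]
blue (234.5, 231.0, 23, 24) [0.426 0.11  0.035] (251.0, 200.5, 18, 7) [0.423 0.11  0.035]
terra (319.5, 217.5, 23, 23) [ 0.44  -0.102  0.035] (305.0, 245.0, 22, 26) [ 0.44  -0.107  0.035]
yellow (366.0, 174.5, 24, 25) [ 0.538 -0.231  0.035] (366.5, 253.0, 23, 18) [ 0.547 -0.225  0.035]
lid (411.5, 213.0, 23, 22) [ 0.433 -0.335  0.015] (365.5, 311.5, 25, 23) [ 0.434 -0.339  0.015]
tub [0.358 0.201 0.03 ]
timer [0.559 0.001 0.03 ]
soap [ 0.356 -0.213  0.02 ]
```

```bash
python3 -m inch '[[0.163,-0.351,0,0,0,0,1],[0.163,-0.351,0,0,0,0,1],[0.163,-0.351,0,0,0,0,1],[0.163,-0.351,0,0,0,0,1],[0.163,-0.351,0,0,0,0,1],[0.163,-0.351,0,0,0,0,1],[0.163,-0.351,0,0,0,0,1],[0.163,-0.351,0,0,0,0,1],[0.163,-0.351,0,0,0,0,1],[0.163,-0.351,0,0,0,0,1],[0.163,-0.351,0,0,0,0,1],[0.163,-0.351,0,0,0,0,1]]' 20; python3 -m inch '[[0,0,0,0,0,0,1],[0,0,0,0,0,0,1]]'
cat > look.py <<'E'
# look.py NAME X Y Z: wrist view, blob near predicted point, rim circle cast on plane Z
import sys
from h import *
n,x,y,z=sys.argv[1],*map(float,sys.argv[2:5])
m=camera_model("wrist");I=camera("wrist");s=observe()
cv2.imwrite(f"pics/w_{n}_{s['time_s']:.1f}.png",I)
uv=proj(m,(x,y,z));print("pred px",np.round(uv),"joints",np.round(s["joints"]),"tcp",np.round(s["ee_pos"],4))
c=blobs(I,n,uv,int(sys.argv[5]) if len(sys.argv)>5 else 110);
pts=np.array([cast(m,u,v,z)[:2] for u,v in c[:,0].astype(float)])
cc,r=cv2.minEnclosingCircle((pts*1000).astype(np.float32));b=cv2.boundingRect(c)
print("bbox",b,"enclosing mm",np.round(cc,1),round(r,1))
# keep only points belonging to far part: robust circle of radius R
print("file",f"pics/w_{n}_{s['time_s']:.1f}.png")
E
python3 look.py terra 0.44 -0.104 0.05
```

```text
time_s: 1.65
ee_pos: [0.4404, -0.1037, 0.2054]
tool_rot: [[-0.964, 0.267, 0.0], [0.267, 0.964, 0.0], [-0.0, 0.0, -1.0]]
force: [0.4, -0.1, 1.1]
finger_gap: 0.0937
gripper_force: 0.0
time_s: 1.9
ee_pos: [0.4396, -0.1014, 0.2051]
tool_rot: [[-0.964, 0.267, -0.001], [0.267, 0.964, 0.0], [0.001, 0.0, -1.0]]
force: [-0.9, 0.2, 1.1]
finger_gap: 0.0941
gripper_force: 0.0
pred px [276. 189.] joints [-18.   4. 102.   0.  73. -92.] tcp [ 0.4397 -0.101   0.2054]
bbox (250, 161, 42, 51) enclosing mm [ 436.8 -104.3] 26.3
file pics/w_terra_1.9.png
```

View pics/w_terra_1.9.png

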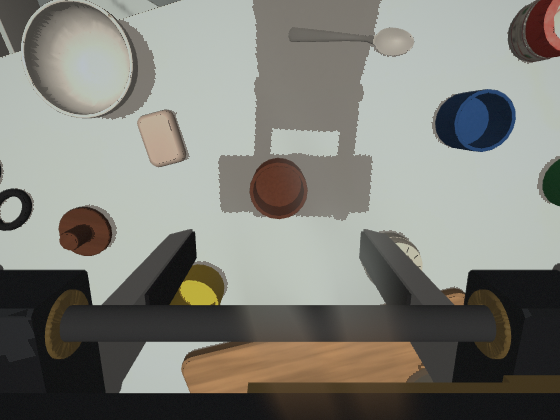

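The wrist view shows the terracotta pot's mouth at about (279,187), between the fingers; its shaded parts fell out of my mask, so I'll loosen it.

```bash
sed -i 's/"terra":((2,13),130,60)/"terra":((0,14),90,25)/;s/"blue":((100,125),120,30)/"blue":((100,125),100,25)/;s/"green":((50,85),120,30)/"green":((45,90),100,20)/' h.py; python3 look.py terra 0.44 -0.101 0.05 50
```

```text
pred px [278. 188.] joints [-18.   4. 102.   0.  73. -92.] tcp [ 0.4397 -0.1008  0.2055]
bbox (249, 158, 58, 61) enclosing mm [ 440.2 -101.5] 31.6
file pics/w_terra_2.0.png
```

```bash
python3 -m inch '[[0,0,-0.31,0,0,0,1],[0,0,-0.31,0,0,0,1],[0,0,-0.31,0,0,0,1],[0,0,-0.2,0,0,0,1],[0,0,-0.117,0,0,0,1],[0,0,0,0,0,0,1],[0,0,0,0,0,0,0.5],[0,0,0,0,0,0,0.5],[0,0,0,0,0,0,0.5],[0,0,0,0,0,0,0.5],[0,0,0,0,0,0,0.5],[0,0,0,0,0,0,0.5]]' 20
```

```text
time_s: 3.5
ee_pos: [0.4402, -0.1017, 0.0187]
tool_rot: [[-0.964, 0.267, 0.0], [0.267, 0.964, -0.0], [-0.0, 0.0, -1.0]]
force: [-1.5, 1.8, 6.0]
finger_gap: 0.0606
gripper_force: 20.0
```

```bash
python3 -m inch '[[0,0,0.2,0,0,0,0.5],[0,0,0.4,0,0,0,0.5],[0,0,0.4,0,0,0,0.5],[0.067,0.325,0,0,0,0,0.5],[0.067,0.325,0,0,0,0,0.5],[0.067,0.325,0,0,0,0,0.5],[0.067,0.325,0,0,0,0,0.5],[0.067,0.325,0,0,0,0,0.5],[0.067,0.325,0,0,0,0,0.5],[0.067,0.325,0,0,0,0,0.5],[0.067,0.325,0,0,0,0,0.5],[0,0,0,0,0,0,0.5]]' 20;python3 -m inch '[[0,0,0,0,0,0,0.5],[0,0,0,0,0,0,0.5]]'; python3 look.py coaster 0.419 0.314 0.01 70
```

```text
time_s: 5.0
ee_pos: [0.52, 0.2907, 0.1674]
tool_rot: [[-0.965, 0.264, -0.001], [0.264, 0.965, -0.0], [0.001, -0.001, -1.0]]
force: [0.0, -0.6, -2.0]
finger_gap: 0.0608
gripper_force: 20.0
time_s: 5.25
ee_pos: [0.5204, 0.2873, 0.1685]
tool_rot: [[-0.964, 0.268, -0.0], [0.268, 0.964, -0.0], [0.0, -0.0, -1.0]]
force: [0.0, 0.1, -0.9]
finger_gap: 0.061
gripper_force: 20.0
pred px [277.  80.] joints [ 25.  25.  82.  -0.  73. -49.] tcp [0.5205 0.2873 0.1686]
bbox (233, 33, 93, 98) enclosing mm [422.4 315.3] 44.7
file pics/w_coaster_5.3.png
```

```bash
python3 -m inch '[[-0.327,0.093,0,0,0,0,0.5],[-0.327,0.093,0,0,0,0,0.5],[0,0,-0.3,0,0,0,0.5],[0,0,-0.3,0,0,0,0.5],[0,0,-0.2,0,0,0,0.5],[0,0,-0.08,0,0,0,0.5],[0,0,0,0,0,0,0.5],[0,0,0,0,0,0,0.5]]' 20; python3 -m inch '[[0,0,-0.03,0,0,0,0.5],[0,0,-0.017,0,0,0,0.5],[0,0,0,0,0,0,0.5]]'
```

```text
time_s: 6.3
ee_pos: [0.423, 0.3165, 0.0377]
tool_rot: [[-0.964, 0.267, 0.002], [0.267, 0.964, 0.001], [-0.001, 0.001, -1.0]]
force: [0.3, -0.6, -0.4]
finger_gap: 0.0605
gripper_force: 20.0
time_s: 6.68
ee_pos: [0.4222, 0.3162, 0.0292]
tool_rot: [[-0.964, 0.267, -0.0], [0.267, 0.964, -0.0], [0.0, -0.0, -1.0]]
force: [-0.8, -0.0, -1.3]
finger_gap: 0.0606
gripper_force: 20.0
```

```bash
python3 -m inch '[[0,0,0,0,0,0,1],[0,0,0,0,0,0,1],[0,0,0,0,0,0,1],[0,0,0,0,0,0,1],[0,0,0.2,0,0,0,1],[0,0,0.4,0,0,0,1],[0,0,0.4,0,0,0,1],[0,0,0.17,0,0,0,1],[0,0,0,0,0,0,1],[0,0,0,0,0,0,1]]' 20; python3 look.py terra 0.422 0.316 0.06 36; python3 -m inch '[[0,-0.343,0,0,0,0,1],[0.0,-0.343,0,0,0,0,1],[0.01,-0.343,0,0,0,0,1],[0.01,-0.343,0,0,0,0,1],[0,0,0,0,0,0,1],[0,0,0,0,0,0,1],[0,0,0,0,0,0,1]]'; python3 look.py blue 0.426 0.11 0.05 50
```

```text
time_s: 7.92
ee_pos: [0.4219, 0.3159, 0.2034]
tool_rot: [[-0.964, 0.267, -0.002], [0.267, 0.964, -0.001], [0.001, -0.001, -1.0]]
force: [-0.1, -0.6, -0.4]
finger_gap: 0.0943
gripper_force: 0.0
pred px [278. 191.] joints [ 33.  14.  91.  -0.  75. -42.] tcp [0.4218 0.3159 0.2032]
bbox (242, 154, 68, 68) enclosing mm [418.6 315.6] 35.0
file pics/w_terra_8.0.png
time_s: 8.85
ee_pos: [0.4251, 0.1113, 0.2044]
tool_rot: [[-0.964, 0.265, -0.001], [0.265, 0.964, -0.0], [0.001, -0.0, -1.0]]
force: [0.4, 0.2, -0.0]
finger_gap: 0.0937
gripper_force: 0.0
pred px [277. 189.] joints [ 10.   3. 104.   0.  73. -65.] tcp [0.4251 0.1113 0.2045]
bbox (250, 160, 47, 60) enclosing mm [426.7 110.7] 31.2
file pics/w_blue_8.9.png
```

Run:
```python
import cv2,numpy as np,glob
a=cv2.imread("pics/w_terra_8.0.png")[110:260,200:360];b=cv2.imread("pics/w_blue_8.9.png")[110:260,200:360]
cv2.imwrite("pics/c1.png",cv2.resize(np.hstack([a,b]),None,fx=2.5,fy=2.5))
```

```text
(no output)
```

View pics/c1.png

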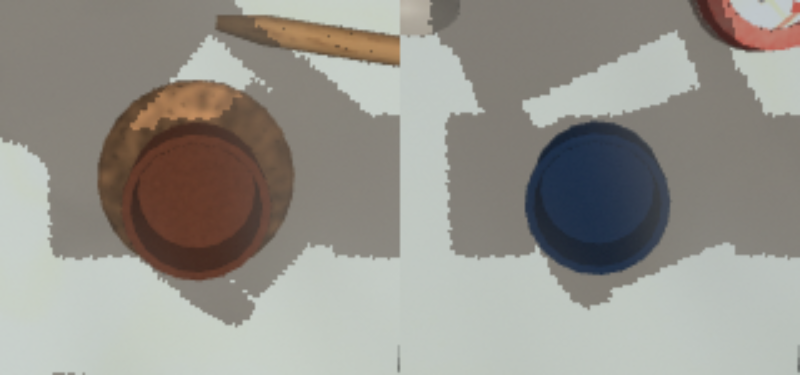

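The terracotta mouth is at (278,191), where it should be, with the coaster centred under it. The blue pot is centred at (279,189), right under the tool.

```bash
python3 -m inch '[[0.01,0.005,-0.31,0,0,0,1],[0,0,-0.31,0,0,0,1],[0,0,-0.31,0,0,0,1],[0,0,-0.2,0,0,0,1],[0,0,-0.113,0,0,0,1],[0,0,0,0,0,0,1],[0,0,0,0,0,0,0.5],[0,0,0,0,0,0,0.5],[0,0,0,0,0,0,0.5],[0,0,0,0,0,0,0.5],[0,0,0,0,0,0,0.5],[0,0,0,0,0,0,0.5]]' 20;  python3 -m inch '[[0,0,0.2,0,0,0,0.5],[0,0,0.4,0,0,0,0.5],[0,0,0.4,0,0,0,0.5],[-0.005,0.34,0,0,0,0,0.5],[-0.01,0.34,0,0,0,0,0.5],[-0.01,0.34,0,0,0,0,0.5],[0,0.34,0,0,0,0,0.5],[0,0,0,0,0,0,0.5],[0,0,0,0,0,0,0.5],[0,0,0,0,0,0,0.5]]'
```

```text
time_s: 10.4
ee_pos: [0.4271, 0.1112, 0.0187]
tool_rot: [[-0.964, 0.267, 0.001], [0.267, 0.964, 0.0], [-0.001, 0.0, -1.0]]
force: [-1.0, 0.4, 6.1]
finger_gap: 0.0605
gripper_force: 20.0
time_s: 11.65
ee_pos: [0.4232, 0.3142, 0.1684]
tool_rot: [[-0.964, 0.268, -0.0], [0.268, 0.964, -0.0], [0.0, -0.0, -1.0]]
force: [-0.2, 0.4, -1.2]
finger_gap: 0.0605
gripper_force: 20.0
```

```bash
python3 -m inch '[[-0.007,0.012,-0.2,0,0,0,0.5],[0,0,-0.25,0,0,0,0.5],[0,0,-0.1,0,0,0,0.5],[0,0,0,0,0,0,0.5],[0,0,0,0,0,0,0.5]]';  python3 -m inch '[[0,0,-0.03,0,0,0,0.5],[0,0,-0.03,0,0,0,0.5],[0,0,0,0,0,0,0.5]]'; python3 -m inch '[[0,0,-0.02,0,0,0,0.5],[0,0,-0.01,0,0,0,0.5],[0,0,0,0,0,0,0.5]]'
```

```text
time_s: 12.28
ee_pos: [0.4227, 0.3172, 0.0873]
tool_rot: [[-0.964, 0.267, 0.002], [0.267, 0.964, 0.001], [-0.001, 0.001, -1.0]]
force: [0.1, 0.3, -1.9]
finger_gap: 0.0607
gripper_force: 20.0
time_s: 12.65
ee_pos: [0.4219, 0.3169, 0.0766]
tool_rot: [[-0.964, 0.266, -0.0], [0.266, 0.964, -0.0], [0.0, -0.0, -1.0]]
force: [0.7, -0.6, -1.3]
finger_gap: 0.0605
gripper_force: 20.0
time_s: 13.02
ee_pos: [0.4219, 0.3169, 0.0723]
tool_rot: [[-0.964, 0.267, -0.0], [0.267, 0.964, -0.0], [0.0, -0.0, -1.0]]
force: [0.4, 0.1, -1.4]
finger_gap: 0.0607
gripper_force: 20.0
```

```bash
python3 -m inch '[[0,0,-0.009,0,0,0,0.5],[0,0,0,0,0,0,0.5],[0,0,0,0,0,0,1],[0,0,0,0,0,0,1],[0,0,0,0,0,0,1],[0,0,0,0,0,0,1],[0,0,0.2,0,0,0,1],[0,0,0.4,0,0,0,1],[0,0,0.4,0,0,0,1],[0,0,0,0,0,0,1],[0,0,0,0,0,0,1]]' 20; python3 look.py blue 0.422 0.317 0.102 60; python3 -m inch '[[0.224,-0.22,-0.03,0,0,0,1],[0.224,-0.22,-0.03,0,0,0,1],[0.224,-0.22,-0.03,0,0,0,1],[0,0,0,0,0,0,1],[0,0,0,0,0,0,1],[0,0,0,0,0,0,1]]'; python3 look.py green 0.523 0.218 0.05 50
python3 - <<'E'
from h import *
import glob
b=cv2.imread(max(glob.glob("pics/w_blue_14*"))if glob.glob("pics/w_blue_14*") else sorted(glob.glob("pics/w_blue*"))[-1])[110:270,200:360];a=cv2.imread(glob.glob("pics/w_green*")[0])[110:270,200:360]
c=camera("scene")[100:260,150:310]
cv2.imwrite("pics/c2.png",cv2.resize(np.hstack([b,a,c]),None,fx=1.66,fy=1.66))
E
```

```text
time_s: 14.4
ee_pos: [0.4217, 0.3168, 0.2202]
tool_rot: [[-0.964, 0.267, -0.001], [0.267, 0.964, -0.001], [0.001, -0.001, -1.0]]
force: [0.4, -0.1, -0.6]
finger_gap: 0.0941
gripper_force: 0.0
pred px [278. 197.] joints [ 33.  14.  90.  -0.  77. -42.] tcp [0.4216 0.3166 0.2196]
bbox (247, 162, 52, 67) enclosing mm [421.1 316.6] 31.6
file pics/w_blue_14.4.png
time_s: 15.2
ee_pos: [0.5221, 0.2187, 0.2073]
tool_rot: [[-0.964, 0.265, -0.001], [0.265, 0.964, -0.0], [0.0, -0.0, -1.0]]
force: [0.2, -0.3, -0.5]
finger_gap: 0.0939
gripper_force: 0.0
pred px [278. 189.] joints [ 19.  19.  84.   0.  77. -56.] tcp [0.5222 0.2188 0.2075]
bbox (252, 162, 47, 58) enclosing mm [525.9 219.2] 31.0
file pics/w_green_15.2.png
```

View pics/c2.png

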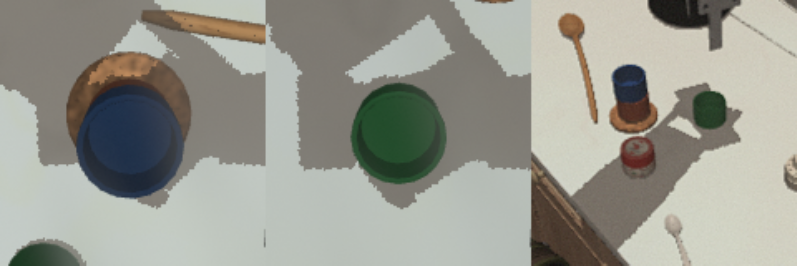

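Blue sits squarely in terracotta: its mouth is at (278,197), as predicted, and the scene view shows it upright. Green's mouth is centred at about (280,190).

```bash
python3 -m inch '[[0.02,0.006,-0.31,0,0,0,1],[0,0,-0.31,0,0,0,1],[0,0,-0.31,0,0,0,1],[0,0,-0.2,0,0,0,1],[0,0,-0.127,0,0,0,1],[0,0,0,0,0,0,1],[0,0,0,0,0,0,0.5],[0,0,0,0,0,0,0.5],[0,0,0,0,0,0,0.5],[0,0,0,0,0,0,0.5],[0,0,0,0,0,0,0.5],[0,0,0,0,0,0,0.5]]' 20;  python3 -m inch '[[0,0,0.2,0,0,0,0.5],[0,0,0.4,0,0,0,0.5],[0,0,0.4,0,0,0,0.5],[0,0,0.2,0,0,0,0.5],[-0.228,0.216,0,0,0,0,0.5],[-0.228,0.216,0,0,0,0,0.5],[-0.228,0.216,0,0,0,0,0.5],[0,0,0,0,0,0,0.5],[0,0,0,0,0,0,0.5],[0,0,0,0,0,0,0.5]]'
```

```text
time_s: 16.8
ee_pos: [0.5261, 0.219, 0.0195]
tool_rot: [[-0.964, 0.267, 0.001], [0.267, 0.964, 0.0], [-0.001, 0.001, -1.0]]
force: [-0.4, 0.4, 5.5]
finger_gap: 0.0606
gripper_force: 20.0
time_s: 18.05
ee_pos: [0.4238, 0.3153, 0.1988]
tool_rot: [[-0.963, 0.268, -0.0], [0.268, 0.963, -0.0], [0.0, -0.0, -1.0]]
force: [-0.5, -0.2, -2.0]
finger_gap: 0.0607
gripper_force: 20.0
```

```bash
python3 -m inch '[[-0.012,0.01,-0.2,0,0,0,0.5],[0,0,-0.17,0,0,0,0.5],[0,0,-0.1,0,0,0,0.5],[0,0,0,0,0,0,0.5],[0,0,0,0,0,0,0.5]]';  python3 -m inch '[[0,0,-0.03,0,0,0,0.5],[0,0,-0.03,0,0,0,0.5],[0,0,0,0,0,0,0.5]]'; python3 -m inch '[[0,0,-0.02,0,0,0,0.5],[0,0,-0.01,0,0,0,0.5],[0,0,0,0,0,0,0.5]]'
```

```text
time_s: 18.68
ee_pos: [0.422, 0.3177, 0.1294]
tool_rot: [[-0.964, 0.267, 0.001], [0.267, 0.964, 0.001], [-0.001, 0.001, -1.0]]
force: [-0.7, -1.0, -1.9]
finger_gap: 0.0605
gripper_force: 20.0
time_s: 19.05
ee_pos: [0.4212, 0.3175, 0.1192]
tool_rot: [[-0.964, 0.266, -0.0], [0.266, 0.964, -0.0], [0.0, -0.0, -1.0]]
force: [0.9, 0.0, -1.2]
finger_gap: 0.061
gripper_force: 20.0
time_s: 19.42
ee_pos: [0.4213, 0.3175, 0.1149]
tool_rot: [[-0.964, 0.266, -0.0], [0.266, 0.964, -0.0], [0.0, -0.0, -1.0]]
force: [0.3, -0.2, -1.1]
finger_gap: 0.0604
gripper_force: 20.0
```

```bash
python3 -m inch '[[0,0,-0.009,0,0,0,0.5],[0,0,0,0,0,0,0.5],[0,0,0,0,0,0,1],[0,0,0,0,0,0,1],[0,0,0,0,0,0,1],[0,0,0,0,0,0,1],[0,0,0.2,0,0,0,1],[0,0,0.4,0,0,0,1],[0,0,0.4,0,0,0,1],[0,0,0,0,0,0,1],[0,0,0,0,0,0,1]]' 20; python3 look.py green 0.4215 0.317 0.144 60; python3 -m inch '[[0.007,-0.397,-0.03,0,0,0,1],[0.007,-0.397,-0.03,0,0,0,1],[0.007,-0.397,-0.04,0,0,0,1],[0.007,-0.397,-0.04,0,0,0,1],[0.007,-0.397,-0.04,0,0,0,1],[0.007,-0.397,-0.04,0,0,0,1],[0.007,-0.397,-0.04,0,0,0,1],[0.007,-0.397,-0.04,0,0,0,1],[0.007,-0.397,-0.04,0,0,0,1],[0.007,-0.397,-0.04,0,0,0,1],[0.007,-0.397,-0.02,0,0,0,1]]';python3 -m inch '[[0,0,0,0,0,0,1],[0,0,0,0,0,0,1]]'; python3 look.py lid 0.433 -0.337 0.015 70
python3 - <<'E'
from h import *
import glob
b=cv2.imread(glob.glob("pics/w_green_2*")[0])[110:270,200:360];a=cv2.imread(glob.glob("pics/w_lid*")[0])[110:270,200:360]
c=camera("scene")[100:260,150:310]
cv2.imwrite("pics/c3.png",cv2.resize(np.hstack([b,a,c]),None,fx=1.66,fy=1.66))
E
```

```text
time_s: 20.8
ee_pos: [0.4212, 0.3174, 0.2627]
tool_rot: [[-0.964, 0.267, -0.001], [0.267, 0.964, -0.001], [0.001, -0.001, -1.0]]
force: [0.0, 0.5, 0.2]
finger_gap: 0.0941
gripper_force: 0.0
pred px [278. 197.] joints [ 33.  12.  86.  -0.  82. -42.] tcp [0.421  0.3173 0.2621]
bbox (246, 161, 54, 68) enclosing mm [420.2 317.1] 31.9
file pics/w_green_20.9.png
time_s: 22.22
ee_pos: [0.4321, -0.3391, 0.2017]
tool_rot: [[-0.964, 0.267, -0.002], [0.267, 0.964, 0.002], [0.003, 0.001, -1.0]]
force: [0.7, 0.7, 1.2]
finger_gap: 0.094
gripper_force: 0.0
time_s: 22.48
ee_pos: [0.4326, -0.3368, 0.2024]
tool_rot: [[-0.964, 0.267, -0.002], [0.267, 0.964, 0.002], [0.002, 0.001, -1.0]]
force: [0.2, 0.7, 1.0]
finger_gap: 0.0941
gripper_force: 0.0
pred px [278. 183.] joints [ -42.   17.   88.    0.   75. -116.] tcp [ 0.4329 -0.3364  0.2029]
bbox (253, 160, 49, 51) enclosing mm [ 436.2 -336.4] 29.6
file pics/w_lid_22.5.png
```

View pics/c3.png

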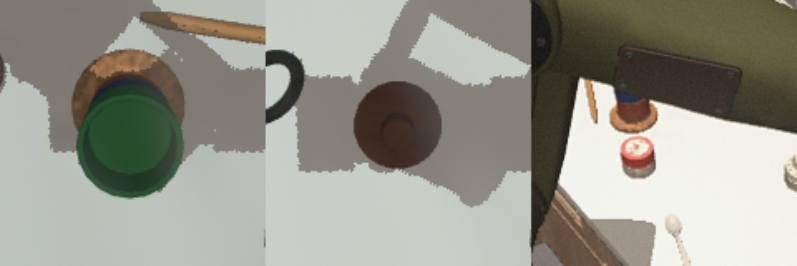

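Green sits squarely on blue. The lid disc is centred at (277,185) and the knob top at (279,188). The scissors lie to the left, so I'll go down with the gripper part-closed.

```bash
python3 -m inch '[[0.02,0.003,-0.31,0,0,0,0.6],[0,0,-0.2,0,0,0,0.6],[0,0,-0.2,0,0,0,0.6],[0,0,-0.2,0,0,0,0.6],[0,0,-0.2,0,0,0,0.6],[0,0,-0.112,0,0,0,0.6],[0,0,0,0,0,0,0.6],[0,0,0,0,0,0,0.6]]' 15; python3 -m inch '[[0,0,0,0,0,0,0.15],[0,0,0,0,0,0,0.15],[0,0,0,0,0,0,0.15],[0,0,0,0,0,0,0.15],[0,0,0,0,0,0,0.15],[0,0,0,0,0,0,0.15],[0,0,0,0,0,0,0.15]]' 15
```

```text
time_s: 23.58
ee_pos: [0.4365, -0.3373, 0.0215]
tool_rot: [[-0.964, 0.266, 0.001], [0.266, 0.964, -0.001], [-0.001, -0.001, -1.0]]
force: [0.1, -0.1, 0.1]
finger_gap: 0.0568
gripper_force: 0.0
time_s: 24.45
ee_pos: [0.436, -0.337, 0.0204]
tool_rot: [[-0.964, 0.267, 0.0], [0.267, 0.964, -0.0], [-0.0, -0.0, -1.0]]
force: [-2.5, 0.6, 3.5]
finger_gap: 0.0218
gripper_force: 15.0
```

```bash
python3 -m inch '[[0,0,0.2,0,0,0,0.15],[0,0,0.4,0,0,0,0.15],[0,0,0.4,0,0,0,0.15],[0,0,0.4,0,0,0,0.15],[0,0,0,0,0,0,0.15]]';python3 -m inch '[[-0.009,0.3,0,0,0,0,0.15],[-0.009,0.396,0,0,0,0,0.15],[-0.009,0.396,0,0,0,0,0.15],[-0.009,0.396,0,0,0,0,0.15],[-0.009,0.396,0,0,0,0,0.15],[-0.009,0.396,0,0,0,0,0.15],[-0.009,0.396,0,0,0,0,0.15],[-0.009,0.396,0,0,0,0,0.15],[-0.009,0.396,0,0,0,0,0.15],[-0.009,0.396,0,0,0,0,0.15],[-0.009,0.396,0,0,0,0,0.15],[0,0.096,0,0,0,0,0.15]]'; python3 -m inch '[[0,0,0,0,0,0,0.15],[0,0,0,0,0,0,0.15],[0,0,0,0,0,0,0.15]]'
```

```text
time_s: 25.08
ee_pos: [0.437, -0.338, 0.2348]
tool_rot: [[-0.964, 0.267, 0.006], [0.267, 0.964, -0.005], [-0.007, -0.004, -1.0]]
force: [0.1, -0.9, -0.7]
finger_gap: 0.0217
gripper_force: 15.0
time_s: 26.58
ee_pos: [0.4201, 0.3187, 0.2284]
tool_rot: [[-0.965, 0.264, -0.002], [0.264, 0.965, -0.001], [0.002, -0.002, -1.0]]
force: [0.0, -1.3, -1.2]
finger_gap: 0.0213
gripper_force: 15.0
time_s: 26.95
ee_pos: [0.4214, 0.3152, 0.2305]
tool_rot: [[-0.963, 0.268, 0.0], [0.268, 0.963, 0.0], [-0.0, 0.0, -1.0]]
force: [0.0, -0.0, -1.4]
finger_gap: 0.0219
gripper_force: 15.0
```

```bash
python3 -m inch '[[0,0.012,-0.15,0,0,0,0.15],[0,0,-0.15,0,0,0,0.15],[0,0,-0.097,0,0,0,0.15],[0,0,0,0,0,0,0.15],[0,0,0,0,0,0,0.15]]'; python3 -c "
from h import *
a=camera('wrist')[90:330,140:420];b=camera('scene')[60:260,130:330]
cv2.imwrite('pics/c4.png',np.hstack([cv2.resize(a,(460,394)),cv2.resize(b,(330,394))]))"; python3 -m inch '[[0,0,-0.02,0,0,0,0.15],[0,0,-0.02,0,0,0,0.15],[0,0,0,0,0,0,0.15]]'
```

```text
time_s: 27.58
ee_pos: [0.4215, 0.3182, 0.1717]
tool_rot: [[-0.964, 0.267, 0.001], [0.267, 0.964, 0.001], [-0.001, 0.001, -1.0]]
force: [0.6, 0.0, -0.8]
finger_gap: 0.0217
gripper_force: 15.0
time_s: 28.05
ee_pos: [0.421, 0.3181, 0.1645]
tool_rot: [[-0.964, 0.267, -0.0], [0.267, 0.964, -0.0], [0.0, -0.0, -1.0]]
force: [0.8, 0.4, -1.0]
finger_gap: 0.0216
gripper_force: 15.0
```

View pics/c4.png

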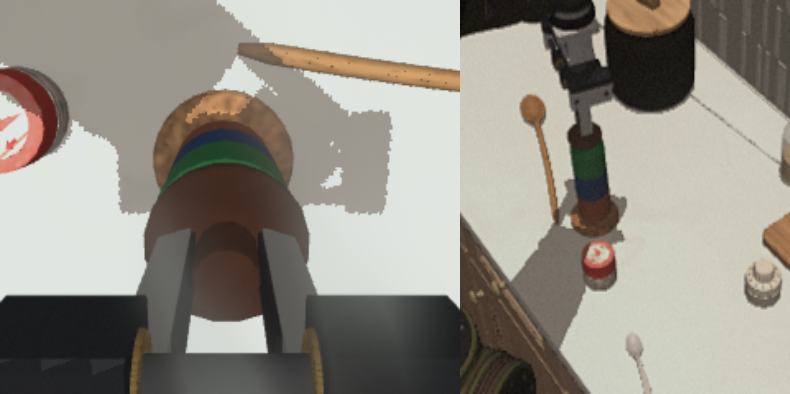

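The lid is held in line above the tower and level. I'll lower it home.

```bash
python3 -m inch '[[0,-0.006,-0.02,0,0,0,0.15],[0,0,-0.015,0,0,0,0.15],[0,0,0,0,0,0,0.15]]'; python3 -m inch '[[0,0,-0.014,0,0,0,0.15],[0,0,0,0,0,0,0.15]]'
```

```text
time_s: 28.42
ee_pos: [0.421, 0.3172, 0.1593]
tool_rot: [[-0.964, 0.267, -0.0], [0.267, 0.964, -0.0], [0.0, -0.0, -1.0]]
force: [-0.4, -0.8, -1.5]
finger_gap: 0.0214
gripper_force: 15.0
time_s: 28.68
ee_pos: [0.421, 0.3172, 0.1573]
tool_rot: [[-0.964, 0.267, -0.0], [0.267, 0.964, -0.0], [0.0, -0.0, -1.0]]
force: [0.0, -0.7, -0.4]
finger_gap: 0.0213
gripper_force: 15.0
```

```bash
python3 -m inch '[[0,0,-0.003,0,0,0,0.15],[0,0,0,0,0,0,0.5],[0,0,0,0,0,0,0.5],[0,0,0,0,0,0,0.5],[0,0,0,0,0,0,0.5],[0,0,0.15,0,0,0,0.5],[0,0,0.3,0,0,0,0.5],[0,0,0.3,0,0,0,0.5],[0.3,-0.2,0,0,0,0,0.5],[0.3,-0.2,0,0,0,0,0.5],[0,0,0,0,0,0,0.5],[0,0,0,0,0,0,0.5]]'; python3 -c "
from h import *
a=camera('wrist')[0:300,140:500];b=camera('scene')[80:240,160:290]
cv2.imwrite('pics/c5.png',np.hstack([cv2.resize(a,(460,383)),cv2.resize(b,(312,383))]))
T=camera('top');T0=cv2.imread('pics/top0.png')
for n,(u,v) in dict(tub=(199,262),timer=(273,175),soap=(367,247),yellow=(365,175)).items():
  print(n,cv2.phaseCorrelate(*[cv2.cvtColor(i[v-16:v+16,u-16:u+16],6).astype(np.float32) for i in(T0,T)]))"
```

```text
time_s: 30.18
ee_pos: [0.5108, 0.2574, 0.2693]
tool_rot: [[-0.964, 0.267, -0.0], [0.267, 0.964, 0.0], [0.0, -0.0, -1.0]]
force: [-0.3, -0.3, 0.1]
finger_gap: 0.0471
gripper_force: 0.0
tub ((2.6978966875769235, -6.982955410407101), 0.39860516879707575)
timer ((-0.04234317074542204, 0.021212652954551103), 0.8466928233392537)
soap ((-0.1642268777132898, -0.10568300400670338), 0.9846048639155924)
yellow ((-0.0579324673710957, -0.06596086311890303), 0.8846714198589325)
```

View pics/c5.png

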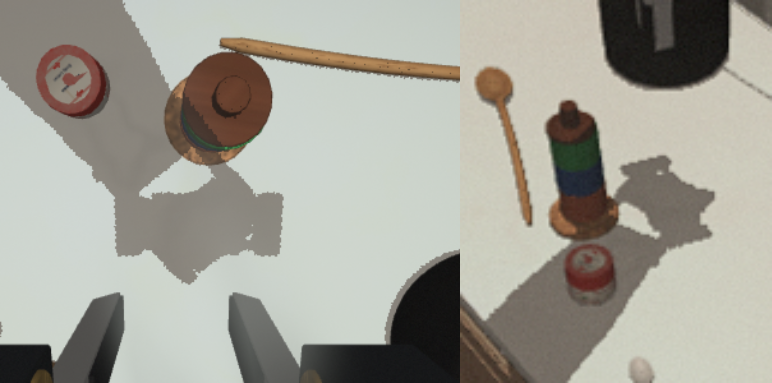

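The tower stands straight with the lid home. The tub is at (214,192) in the scene view, unmoved from the start; its correlation reading in the top view comes from the arm and its shadow.

```bash
python3 -c "
from cell import *
print(hand_in())"
```

```text
the job is handed in; nothing more can be done
None
```

The job is handed in: the tower stands upright on the coaster (terracotta, blue, green, then the lid fully home), at about 30 s on the robot's clock, and camera checks showed the yellow pot, timer, tub and soap unmoved.

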